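# Unlock, unlatch and hold down a spring-return tacking clamp

### The arm

A 6-joint arm with a two-finger parallel gripper is mounted at the origin on the work surface; the furniture and walls round the work are solid. World frame = base frame: x ahead of the robot, y to its left, z up, the work surface at z = 0. Lengths are in mm, angles in rad, forces in N, time in s.
With the tool pointing down it reaches from about 425 to 950 mm from the base axis. Payload 3.5 kg.
Tool frame: the origin (TCP) lies where the fingers leave the gripper's body, on its centre line; the fingertips stand 73 mm ahead of it and the grasp point (between the pads) lies 54 mm ahead of it; y points along the fingers, z is the direction in which the jaws open and shut, and the axes are right-handed (so a half turn about y gives the same grasp; the last joint's range is limited). The gripper opens to 85 mm and grips with 20 to 120 N. Pads are 22 mm wide; open, the fingers measure 114 mm over their backs; the gripper's body (76 mm by 85 mm) begins 54 mm behind the grasp point. The pads swing forward as they close: fully open they stand 13 mm farther back than shut.
Start: joints at [-1.296, 0.286, 1.577, -0, 1.279, -0.15], TCP at [278.215, -614.983, 303.925] pointing down, gripper open.
Joint ranges: [-2.77, 2.77], [-0.9, 2.22], [0.21, 2.48], [-1.53, 4.67], [0.24, 2.81], [-2.84, 2.84]. Speed limits (rad/s): [2.79, 2.79, 3.14, 3.14, 3.14, 3.14].

### API

Orientations are given as [roll, pitch, yaw] about the fixed x, y, z axes, in that order (R = Rz(yaw) Ry(pitch) Rx(roll)).
In Python, from station import state, capture, job gives the robot as it stands.
- The arm moves only by the shell command python3 -m handwheel 'ROWS' [OPENING] [FORCE]. ROWS is JSON, a list that holds one entry, the list of rows, each a list of 6 numbers: the shift along the tool's x, y, z in m, then the turn, a rotation vector about the tool's x, y, z in degrees. In form: [[[x, y, z, wx, wy, wz], ...]]. A call has 1 to 20 rows; each row is the pose to reach, as a shift and turn from the pose measured when the call began, along the tool's axes at that moment; what a row does not reach only later rows make up. A row lasts 1/12 s, in which the tool goes at most 41.7 mm and 7.16 degrees, less where a joint would pass 70% of its speed; a pose out of reach is approached as far as the arm can. A call with a gripper value outside its range is refused whole. OPENING is the opening in per cent of the stroke, from 0 (shut) to 100 (fully open), set as the call begins (- or left out, the last holds). The fingers move at their own pace and stop on an object; FORCE is the grip in N (left out, the last holds). Time passes only in rows, so rows that repeat a pose let the fingers close. It gives the time, the measured TCP pose, the force and the opening at its end, in the units of the state.
- state(): the state, without advancing time (a new reading comes with each control period).
- capture(name): name is "scene" or "top" or "wrist"; returns a dict with "frame" (384x512x3 uint8, red, green, blue), "depth" (384x512 float32, mm along the optical axis (not along the pixel's ray), 0 where there is no reading), "fx", "fy", "cx", "cy" (pixels), "k1" (the pictures are not rectified: a ray, as slopes to the right and down, at radius r is drawn at 1 + k1 r^2 times it, then the intrinsics apply), "world_to_cam" (4x4, takes a point from world to camera coordinates); the wrist camera has in their place "tool_from_camera" (4x4, takes a point from camera to tool coordinates, whose origin is the TCP and whose axes are the tool frame's). Camera axes: x right, y down, z forward; pixel columns grow to the right and rows downward; lengths in mm; the calibration is good to about 2 mm. A picture is of the moment at which its call begins: read the wrist's pose just before it.
- job.finish_job(): hands the job in, once; it reports no verdict.
The state is a dict: "t": time; "qpos": joint angles; "qvel": joint speeds; "tau": joint torques, N m; "tool_pos": TCP position; "tool_rot": TCP orientation; "wrist_force": force on the tool from outside, world axes, zero at the start; "wrist_torque": the same for the moment, N m; "width": opening from 0.0 (shut) to 1.0 (fully open).
Only numpy, scipy, OpenCV 4.12 (cv2) and the standard library are available. Lean on these libraries where they do the work, as an engineer would, in place of code of your own. Each camera call takes 0.05 s, during which the arm holds its last target.

### The job

Clamp the steel coupon in the bench hold-down clamp for tacking. First throw the lock lever on its right side out of the back notch into the middle notch, the one marked by the small pointed pin; then flip the safety catch on its left side fully over, out of the way of the T-handled pull lever; then grip that lever's handle bar and pull it towards you as far as its stop, so that the pad presses on the coupon. The clamp springs open if let go, so finish while still holding the lever at its stop; leave the V-block, tape measure and pliers where they are.

Things in the scene. Friction and masses are not known exactly. Their poses are not given: they have to be found in the camera images.
- clamp: Hold-down clamp, grey and steel, screwed to the table; base 210x270x12 mm. Origin: on the table under it (base x' -125..+85, y' +-135 mm). Axes: x' from operator to back, y' to operator's left. Turned up to 0.3 rad. Mid-line: anvil (x' -80), T-handled pull lever behind it. Right (y' -108): lock lever, three-notch rack. Left (y' +75): post 24 mm square, 135 mm high, carrying the catch.
- pull_lever (a joint): Lever angle about the y' axis at pull_hinge. 0: rest, leaning back 0.28 rad, pad raised; grows as the bar is pulled to the operator (-x'); 0.50: stop. Pad meets coupon near 0.40. Springs back if let go; about 14 N at the bar holds it at the stop. The shut catch blocks it at about 0.05; the lock lever blocks it near 0.1 unless in its middle notch.
- pull_hinge (a point): Fixed point on the pivot of the pull lever, 20 mm behind the clamp's origin (x'), y' 0, 80 mm above the table.
- grip_bar: Black handle bar across the top of the pull lever: level round bar along y', 22 mm thick, 108 mm long with its 25 mm end collars. Origin at its middle, 175 mm from pull_hinge, where the 16 mm stem meets it from below. At rest x' +68, y' 0, 248 mm above the table; at the stop x' -18, 251 mm. Turns freely on its stem; free round and above.
- catch (a joint): Angle of the safety catch, a rocker on a shaft along x' through catch_hinge. 0: shut, its 10 mm bar level in front of the lever's stem (135 mm above the table, from the post to y' -15 mm). Grows as the tab is pushed left (+y'), bar swinging up; 1.6: stop, bar upright by the post. Stays where left; about 1 N at the tab moves it. Starts at 0 to 0.12.
- catch_tab (a point): Middle of the black 18 mm ball on the catch's thumb tab, a 10 mm stalk 50 mm long from catch_hinge. Shut: points up and inward at 45 degrees, ball at x' -35, y' +40, 170 mm above the table; at 1.57 rad up and outward (y' +110). Free round it above the raised forward arm, which reaches 140 mm high near x' -70 on the mid-line, and 120 mm below the tab.
- catch_hinge (a point): Fixed point on the catch's shaft at the thumb tab: x' -35, y' +75 mm, 135 mm above the table.
- lock_lever (a joint): Angle about the y' axis at lock_hinge. 0: upright, in the middle notch (working); positive leans to the back (+x'), negative to the operator. Three sprung detent notches near -0.40, 0, +0.40, each with 0.05 play, stops at +-0.46; about 3 N at the knob to leave one. Starts in the back notch (0.36 to 0.46). In either outer notch the clamp is locked.
- lock_knob (a point): Middle of the black cylindrical knob, 22 mm thick and 30 mm tall, at the top of the lock lever, 120 mm from lock_hinge (upright: x' -27, y' -108 mm, 170 mm above the table). The rack and roller beside the lever reach to about 130 mm above the table; the knob is free all round.
- lock_hinge (a point): Fixed point on the pivot of the lock lever, x' -27, y' -108 mm, 50 mm above the table.
- middle_notch (a point): Fixed point in the middle of the three notches of the scalloped detent rack (four round 16 mm teeth), just inboard of the lock lever; a pointed steel pin 9 mm thick stands upright beside the middle notch, on the rack's inboard side, to 130 mm above the table.
- pad: The round rubber pad (24 mm) on a sprung steel spindle at the end of the clamp's forward arm; it moves with the pull lever and yields 14 mm. Origin where the spindle crosses the arm, 44 mm above the pad's face.
- coupon: Plain steel square, 50 x 50 x 9 mm, lying loose in the low nest of the anvil (top 32 mm above the table) under the pad. Origin at the centre of its underside. It needs no handling.
- v_block: Bystander: steel V-block, 60 x 40 x 34 mm, on the table to the right of the clamp.
- tape_measure: Bystander: tape measure, 32 x 82 x 60 mm, on the table to the left of the clamp.
- pliers: Bystander: pliers, 172 mm long, 15 mm high, on the table left of the robot, nearer to it than the clamp.
Not all that is in view belongs to the job. Of the things shaped like the coupon, the steel one is meant.

How it is judged (in metres and radians):
On the way, in this order (a step that is already met when the one before it is completed fails the run):
1. the lock lever rests in the middle notch, catch still shut and pull lever at rest (value of joint lock_lever between -0.13 and 0.13 rad and value of joint catch below 0.8 rad and value of joint pull_lever below 0.15 rad), for 0.3 s.
2. the safety catch is flipped over, lock lever still in the middle notch and pull lever not yet pulled (value of joint catch above 1.1 rad and value of joint lock_lever between -0.13 and 0.13 rad and value of joint pull_lever below 0.15 rad), for 0.2 s.
3. the pull lever is pulled to its stop and the pad presses the coupon (value of joint pull_lever above 0.43 rad and contact force between pad and coupon above 3 N and contact force between the fingers and grip_bar above 2 N), for 0.3 s.
At the end, for the whole second after the job is handed in: The gripper's fingers hold the pull lever's bar (contact over 2 N) with the lever beyond 0.43 rad (stop at 0.50), the pad presses the coupon with more than 3 N, the catch stands open beyond 1.1 rad and the lock lever is within 0.13 rad of the middle of its middle notch, all through the last second (all of step 3 and value of joint catch above 1.1 rad and value of joint lock_lever between -0.13 and 0.13 rad); the arm keeps its last pose, push and grip.
It fails at once if the V-block is moved (distance of v_block from where it was at the start of the episode above 0.03 m).
It fails at once if the tape measure is moved (distance of tape_measure from where it was at the start of the episode above 0.03 m).
It fails at once if the pliers are moved (distance of pliers from where it was at the start of the episode above 0.03 m).
It also fails if it takes over 50 s, if anything falls off the work surface, if the arm or the gripper's body presses on something with over 40 N, if the wrist force passes 120 N, or if a joint passes its speed limit or range.

## Working session

There is one attempt and no reset: what is moved stays moved. The work goes in short steps, Python scripts to look and compute and a shell command to move; the robot and the scene stay as the last step left them, time stands still between calls to the robot, and variables do not carry over. Pictures are saved under pics/ and viewed, and the job is handed in when it is done.

```bash
ls; mkdir -p pics; python3 - <<'E'
from station import state,capture
import cv2
print(state())
for n in("scene","top","wrist"):
    c=capture(n); cv2.imwrite(f"pics/{n}0.png",c["frame"][:,:,::-1])
    print(n,c["fx"],c["fy"],c["cx"],c["cy"],c["k1"],c.get("world_to_cam",c.get("tool_from_camera")))
E
```

```text
pics
{'t': 0.0, 'qpos': array([-1.29596263e+00,  2.87201146e-01,  1.57817299e+00, -1.88538747e-05,
        1.27864532e+00, -1.49961706e-01]), 'qvel': array([ 1.99146119e-03,  1.44903589e-03,  8.90095037e-04, -1.58105191e-05,
        9.45166195e-04,  8.51206672e-04]), 'tau': array([-1.45346425e-03, -4.05988276e+01, -2.92625874e+01, -2.70280798e-04,
        5.82113615e-03,  3.81891979e-06]), 'tool_pos': array([ 278.10296576, -614.50666373,  302.52550437]), 'tool_rot': array([-1.57319860e+00,  3.44726437e-04, -2.71679221e+00]), 'wrist_force': array([-0.31114054, -0.08638379, -0.19970563]), 'wrist_torque': array([-0.01452869, -0.01915496, -0.01501593]), 'width': 1.0006187311820804}
scene 415.71832260968256 415.71832260968256 249.14973311037915 189.71247807480367 -0.06204820212248496 [[ 5.42286077e-01 -8.39946752e-01  2.03780182e-02 -2.08122661e+02]
 [-5.19034936e-01 -3.53974568e-01 -7.78013329e-01  3.54889628e+02]
 [ 6.60703069e-01  4.11328893e-01 -6.27917189e-01  9.28767305e+02]
 [ 0.00000000e+00  0.00000000e+00  0.00000000e+00  1.00000000e+00]]
top 477.7082447534942 477.7082447534942 253.305793461108 197.815037298048 -0.10773504745667137 [[-2.27072040e-02 -9.99742116e-01 -2.89765622e-04  4.72513795e+01]
 [-9.83162010e-01  2.23831845e-02 -1.81360015e-01  4.29155207e+02]
 [ 1.81319731e-01 -3.83329231e-03 -9.83416728e-01  1.70201495e+03]
 [ 0.00000000e+00  0.00000000e+00  0.00000000e+00  1.00000000e+00]]
wrist 323.77897364258814 323.77897364258814 254.69407288931743 189.75518728536844 0.015124243573345719 [[-3.50418310e-04  9.52274819e-01  3.05241783e-01 -7.88898054e+01]
 [ 1.21989734e-03 -3.05241167e-01  9.52274300e-01 -6.94530491e+01]
 [ 9.99999195e-01  7.06057989e-04 -1.05471542e-03 -3.45096116e-01]
 [ 0.00000000e+00  0.00000000e+00  0.00000000e+00  1.00000000e+00]]
```

View pics/scene0.png

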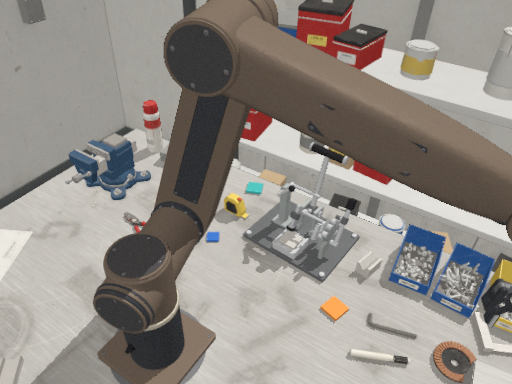

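View pics/top0.png

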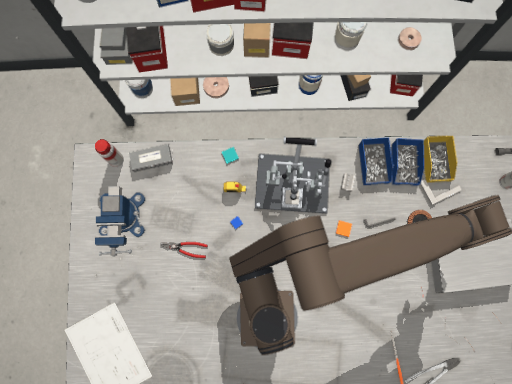

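View pics/wrist0.png

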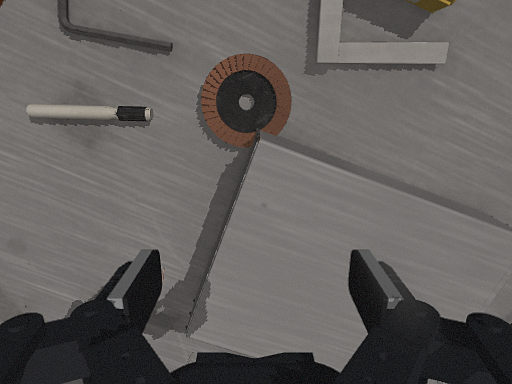

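The clamp is at top (293,183) and scene (300,235). I'll write the helpers and zoom in.

```bash
cat > h.py <<'E'
import numpy as np, cv2
from station import state,capture
from scipy.spatial.transform import Rotation as R
def K(c): return np.array([[c["fx"],0,c["cx"]],[0,c["fy"],c["cy"]],[0,0,1.]]), np.array([c["k1"],0,0,0,0.])
def w2c(c,s=None):
    if "world_to_cam" in c: return np.array(c["world_to_cam"])
    T=np.eye(4);T[:3,:3]=R.from_euler("xyz",s["tool_rot"]).as_matrix();T[:3,3]=s["tool_pos"]
    return np.linalg.inv(T@np.array(c["tool_from_camera"]))
def ray(c,M,u,v):
    k,d=K(c); p=cv2.undistortPoints(np.array([[[u,v]]],float),k,d)[0,0]
    Rm=M[:3,:3]; o=-Rm.T@M[:3,3]; return o,Rm.T@np.array([p[0],p[1],1.])
def onz(c,M,u,v,z):
    o,d=ray(c,M,u,v); return o+d*(z-o[2])/d[2]
def bydepth(c,M,u,v):
    o,d=ray(c,M,u,v); return o+d*c["depth"][int(round(v)),int(round(u))]
def tri(*cs):
    A=np.zeros((3,3));b=np.zeros(3)
    for o,d in cs:
        d=d/np.linalg.norm(d);P=np.eye(3)-np.outer(d,d);A+=P;b+=P@o
    x=np.linalg.solve(A,b)
    return x,[np.linalg.norm((np.eye(3)-np.outer(d,d)/(d@d))@(x-o)) for o,d in cs]
def proj(c,M,P):
    k,d=K(c); return cv2.projectPoints(np.array(P,float).reshape(-1,1,3),cv2.Rodrigues(M[:3,:3])[0],M[:3,3],k,d)[0].reshape(-1,2)
def crop(c,x0,y0,x1,y1,f,name):
    im=cv2.resize(c["frame"][y0:y1,x0:x1,::-1],None,fx=f,fy=f,interpolation=cv2.INTER_CUBIC); cv2.imwrite("pics/"+name,im)
E
python3 - <<'E'
from h import *
c=capture("top");crop(c,245,130,365,220,6,"top1.png")
c=capture("scene");crop(c,240,140,370,280,4,"sc1.png")
E
```

```text
(no output)
```

View pics/top1.png

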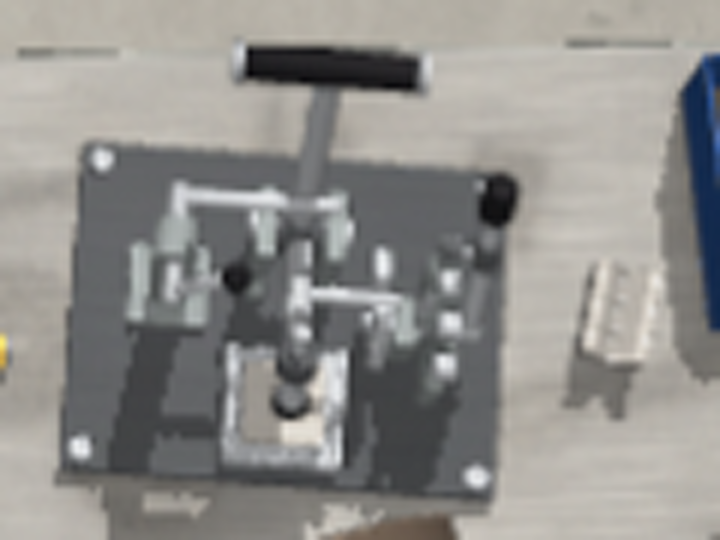

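View pics/sc1.png

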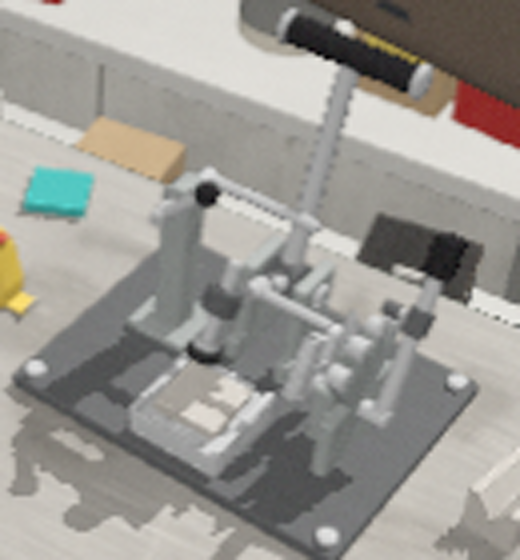

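Top view: the T-bar's black grip spans (286..316,141), the lock knob is at (328,163), the catch ball at (284.5,176), and the pad spindle at (293.5,196). The pad spindle is dark and could be taken for the knob or ball. In the scene view a dark box behind the knob at (345,202) could be confused with it. The coupon lookalikes are the teal, blue and orange squares, while the steel coupon sits in the nest. Next I triangulate.

```bash
python3 - <<'E'
from h import *
t=capture("top");s=capture("scene");Mt=w2c(t);Ms=w2c(s)
# dark blobs
for n,c,(x0,y0,x1,y1) in(("top",t,(245,130,365,220)),("scene",s,(280,140,370,220))):
    g=c["frame"].max(2)[y0:y1,x0:x1]; m=(g<52).astype(np.uint8)
    N,l,st,ce=cv2.connectedComponentsWithStats(m)
    for i in range(1,N):
        if st[i,4]>8: print(n,st[i],(ce[i]+[x0,y0]).round(1))
b=lambda u,v:(u/6+245-.4,v/6+130-.4)
bs=lambda u,v:(u/4+240-.4,v/4+140-.4)
pts={"bar_l":(b(240,62),bs(290,27)),"bar_r":(b(426,73),bs(422,80)),"knob":(b(497,200),bs(446,257)),"ball":(b(237,278),bs(207,193))}
for k,(p,q) in pts.items():
    x,e=tri(ray(t,Mt,*p),ray(s,Ms,*q)); print(k,x.round(1),np.round(e,1))
B={}
for k,p in {"bl":b(102,160),"fl":b(80,447),"fr":b(477,477)}.items():
    B[k]=onz(t,Mt,*p,16);print(k,B[k].round(1))
for k,p in {"fl":bs(35,368),"fr":bs(327,537),"br":bs(457,382)}.items(): print(k,onz(s,Ms,*p,16).round(1))
E
```

```text
top [ 41   8  28   7 151] [299.3 140.9]
top [80 30  6  8 37] [327.4 163.3]
top [37 44  5  5 17] [284.  175.9]
scene [ 32   5  32  18 225] [327.3 152.9]
scene [ 9 46  6  5 21] [291.2 188.3]
scene [65 59 12 12 90] [350.5 203.9]
bar_l [581.8 -69.  250.8] [0.6 0.6]
bar_r [ 572.7 -169.7  252.1] [0.1 0.1]
knob [ 525.1 -221.4  158.8] [1.2 1.2]
ball [478.4 -68.3 174.4] [0.3 0.3]
bl [592.4   2.6  16. ]
fl [410.5  20.9  16. ]
fr [ 386.2 -222.6   16. ]
fl [412.1  21.4  16. ]
fr [ 387.2 -222.4   16. ]
br [ 570.3 -239.8   16. ]
```

```bash
cat >> h.py <<'E'
O=np.array([510,-111.5,0]);YAW=-0.098
RC=R.from_euler("z",YAW).as_matrix()
def cw(x,y,z): return O+RC@np.array([x,y,z],float)
def wc(p): return RC.T@(np.asarray(p)-O)
# target: TCP in clamp coords, z_tool along x', y_tool down
RT=np.column_stack([RC@[0,-1,0],[0,0,-1],RC@[1,0,0]])
def rows(*ps):
    s=state();Rm=R.from_euler("xyz",s["tool_rot"]).as_matrix()
    print("now clamp",wc(s["tool_pos"]).round(1),"width",round(s["width"],3),"t",round(s["t"],2),"F",np.round(s["wrist_force"],1))
    for p in ps:
        d=Rm.T@(cw(*p)-s["tool_pos"]);w=R.from_matrix(Rm.T@RT).as_rotvec(degrees=True)
        print(p,(d/1000).round(4),w.round(1))
E
python3 -c "
from h import *
for n,p in dict(bar=(577.3,-119.3,251),ball=(478.4,-68.3,174.4),knob=(525.1,-221.4,158.8)).items(): print(n,wc(p).round(1))
rows((22,-108,330))"
```

```text
bar [ 67.7  -1.2 251. ]
ball [-35.7  39.9 174.4]
knob [  25.8 -107.9  158.8]
now clamp [-181.5 -523.6  303.6] width 1.0 t 0.35 F [-0.6 -0.2  0.2]
(22, -108, 330) [-0.3838 -0.0262 -0.2585] [  0. -60.  -0.]
```

```bash
python3 -m handwheel '[[[-0.03,-0.026,-0.02,0,-5,0],[-0.06,-0.026,-0.04,0,-10,0],[-0.09,-0.026,-0.06,0,-15,0],[-0.12,-0.026,-0.08,0,-20,0],[-0.15,-0.026,-0.10,0,-25,0],[-0.18,-0.026,-0.12,0,-30,0],[-0.21,-0.026,-0.14,0,-35,0],[-0.24,-0.026,-0.16,0,-40,0],[-0.27,-0.026,-0.18,0,-45,0],[-0.30,-0.026,-0.20,0,-50,0],[-0.33,-0.026,-0.22,0,-55,0],[-0.355,-0.026,-0.24,0,-60,0],[-0.375,-0.026,-0.255,0,-60,0],[-0.384,-0.026,-0.258,0,-60,0],[-0.384,-0.026,-0.258,0,-60,0],[-0.384,-0.026,-0.258,0,-60,0]]]' 60
python3 - <<'E'
from h import *
rows((22,-108,330),(22,-108,225))
s=state();w=capture("wrist");cv2.imwrite("pics/w1.png",w["frame"][:,:,::-1])
M=w2c(w,s);print(proj(w,M,[cw(25.8,-108,159),cw(-35,40,170),cw(68,0,248)]).round(0))
t=capture("top");crop(t,235,120,375,225,5,"t2.png")
E
```

```text
t: 1.68
tool_pos: [521.8, -221.9, 329.8]
tool_rot: [-1.571, -0.0, -1.669]
wrist_force: [0.0, 0.0, 0.2]
width: 0.604
now clamp [  22.5 -108.7  329.8] width 0.604 t 1.68 F [0.  0.  0.2]
(22, -108, 330) [-0.0007 -0.0002 -0.0005] [ 0. -0.  0.]
(22, -108, 225) [-0.0007  0.1048 -0.0005] [ 0. -0.  0.]
[[259. 191.]
 [159. -36.]
 [364.  10.]]
```

View pics/w1.png

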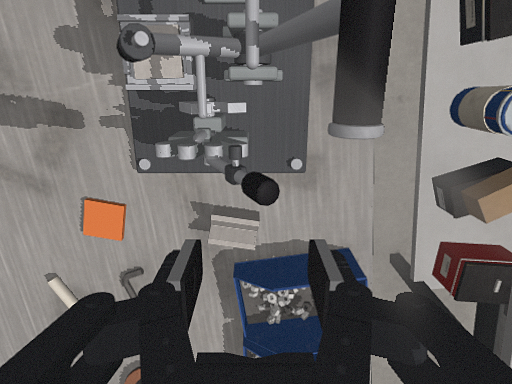

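The wrist view shows the knob at (262,188), predicted (259,191), so it sits centred between the fingers. Now I descend.

```bash
python3 -m handwheel '[[[0.002,0.015,0.003,0,0,0],[0.002,0.035,0.003,0,0,0],[0.002,0.055,0.003,0,0,0],[0.002,0.075,0.003,0,0,0],[0.002,0.09,0.003,0,0,0],[0.002,0.1,0.003,0,0,0],[0.002,0.104,0.003,0,0,0],[0.002,0.104,0.003,0,0,0],[0.002,0.104,0.003,0,0,0]]]' 60 20
python3 - <<'E'
from h import *
s=state();w=capture("wrist");cv2.imwrite("pics/w2.png",w["frame"][:,:,::-1])
rows((-27,-110,232))
E
```

```text
t: 2.53
tool_pos: [524.2, -225.8, 226.5]
tool_rot: [-1.57, -0.001, -1.672]
wrist_force: [-0.4, 0.8, 0.4]
width: 0.6
now clamp [  25.5 -112.3  227. ] width 0.599 t 2.58 F [-0.7 -0.5 -0.4]
(-27, -110, 232) [-0.0021 -0.0051 -0.0525] [-0.1 -0.2  0.1]
```

View pics/w2.png

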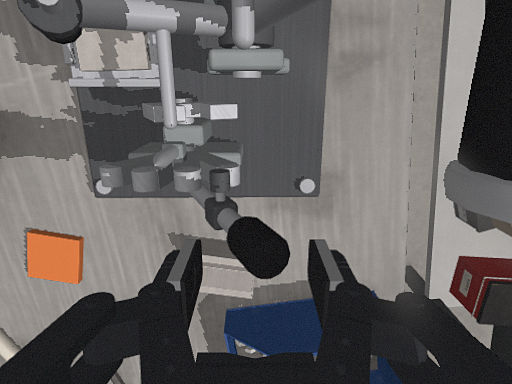

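```bash
python3 - <<'E'
from h import *
s=state();w=capture("wrist");M=w2c(w,s)
print(proj(w,M,[cw(26,-108,159),cw(32,-108,172),cw(25.5,-112.3,227-54),cw(25.5,-112.3,227-73)]).round(0))
d=w["depth"];m=(w["frame"].max(2)<45);m[:215]=0;m[280:]=0;m[:,:228]=0;m[:,290:]=0
vs,us=np.nonzero(m)
P=np.array([wc(bydepth(w,M,u,v)) for u,v in zip(us,vs)]);print(len(P),np.percentile(P,[2,50,98],axis=0).round(1))
E
```

```text
[[255. 251.]
 [269. 266.]
 [254. 276.]
 [254. 254.]]
2641 [[  14.  -112.9  150. ]
 [  27.  -100.9  168.3]
 [  39.6  -94.6  173.9]]
```

The knob's surface measures x' 14..40, top z about 174 and y' about -107. It is between the fingers, so I push it to the middle along its arc.

```bash
python3 -m handwheel '[[[-0.003,0,-0.006,0,0,0],[-0.003,0,-0.012,0,0,0],[-0.003,-0.001,-0.018,0,0,0],[-0.003,-0.002,-0.024,0,0,0],[-0.003,-0.003,-0.030,0,0,0],[-0.003,-0.004,-0.036,0,0,0],[-0.003,-0.004,-0.042,0,0,0],[-0.003,-0.005,-0.048,0,0,0],[-0.003,-0.005,-0.0525,0,0,0],[-0.003,-0.005,-0.0525,0,0,0]]]' 44 20
python3 -c "
from h import *
rows((-27,-109,232))"
```

```text
t: 3.47
tool_pos: [471.0, -216.8, 231.0]
tool_rot: [-1.572, 0.0, -1.672]
wrist_force: [0.5, -0.5, 0.3]
width: 0.445
now clamp [ -28.5 -108.7  231. ] width 0.445 t 3.47 F [ 0.5 -0.5  0.3]
(-27, -109, 232) [ 0.0003 -0.001   0.0015] [ 0.1 -0.2 -0. ]
```

Next I close on the knob to centre it.

```bash
python3 -m handwheel '[[[0,0,0.001,0,0,0],[0,0,0.0015,0,0,0],[0,0,0.0015,0,0,0],[0,0,0.0015,0,0,0],[0,0,0.0015,0,0,0],[0,0,0.0015,0,0,0]]]' 15 20
python3 -c "
from h import *
rows((-27,-109,232))
s=state();w=capture('wrist');cv2.imwrite('pics/w3.png',w['frame'][:,:,::-1])"
```

```text
t: 3.97
tool_pos: [472.2, -216.8, 230.5]
tool_rot: [-1.573, 0.001, -1.671]
wrist_force: [-0.3, -0.0, -1.8]
width: 0.249
now clamp [ -27.3 -108.5  230.5] width 0.249 t 3.97 F [-0.3 -0.  -1.8]
(-27, -109, 232) [ 0.0005 -0.0015  0.0003] [ 0.2 -0.2 -0. ]
```

View pics/w3.png

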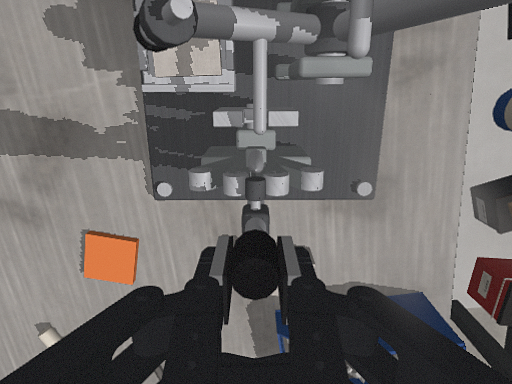

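The fingers are shut on the knob (about 22 mm) and the lever is upright between the middle teeth. Release and rise.

```bash
python3 -m handwheel '[[[0,0,0,0,0,0],[0,0,0,0,0,0],[0,0,0,0,0,0],[0,0,0,0,0,0],[0,-0.02,0,0,0,0],[0,-0.05,0,0,0,0],[0,-0.08,0,0,0,0],[0,-0.10,0,0,0,0],[0,-0.10,0,0,0,0]]]' 55 20
python3 -c "
from h import *
s=state();w=capture('wrist');cv2.imwrite('pics/w4.png',w['frame'][:,:,::-1])
M=w2c(w,s);print(proj(w,M,[cw(-27,-108,185),cw(-21,-108,185)]).round(0))
t=capture('top');crop(t,235,120,375,225,5,'t4.png')
rows((-27,-108,330),(-42,10,330),(-42,10,231))"
```

```text
t: 4.77
tool_pos: [474.2, -218.1, 336.9]
tool_rot: [-1.564, -0.005, -1.671]
wrist_force: [1.2, -0.3, 0.8]
width: 0.548
[[250. 197.]
 [259. 197.]]
now clamp [ -26.8 -108.7  331.4] width 0.552 t 4.87 F [ 0.1  1.  -1. ]
(-27, -108, 330) [-0.0007  0.0014 -0.0002] [ 0.  -0.2  0. ]
(-42, 10, 330) [-0.1187  0.0013 -0.0156] [ 0.  -0.2  0. ]
(-42, 10, 231) [-0.1187  0.1003 -0.0155] [ 0.  -0.2  0. ]
```

View pics/w4.png

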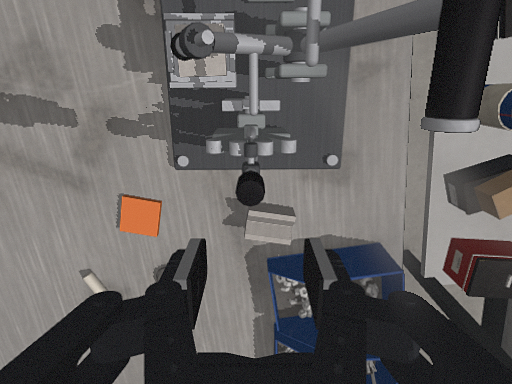

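The knob rests upright at (250,184), so lever angle is about 0. Now I shut the fingers and go to the right of the catch ball.

```bash
python3 -m handwheel '[[[-0.02,0,-0.004,0,0,0],[-0.045,0,-0.008,0,0,0],[-0.07,0,-0.012,0,0,0],[-0.095,0,-0.0155,0,0,0],[-0.112,0,-0.0155,0,0,0],[-0.119,0.001,-0.0155,0,0,0],[-0.119,0.001,-0.0155,0,0,0],[-0.119,0.001,-0.0155,0,0,0]]]' 0 20
python3 -c "
from h import *
rows((-42,10,231))
s=state();w=capture('wrist');cv2.imwrite('pics/w5.png',w['frame'][:,:,::-1])
M=w2c(w,s);print(proj(w,M,[cw(-35,40,170),cw(-42,10,330-73)]).round(0))
t=capture('top');crop(t,235,120,375,225,5,'t5.png');t=capture('scene');crop(t,240,140,370,280,4,'s5.png')"
```

```text
t: 5.53
tool_pos: [469.0, -97.2, 329.0]
tool_rot: [-1.573, -0.001, -1.671]
wrist_force: [-0.0, -0.2, -0.1]
width: -0.002
now clamp [-42.2  10.2 329. ] width -0.002 t 5.53 F [-0.  -0.2 -0.1]
(-42, 10, 231) [0.0002 0.098  0.0004] [ 0.1 -0.1  0. ]
[[265. 158.]
 [255. 256.]]
```

View pics/w5.png

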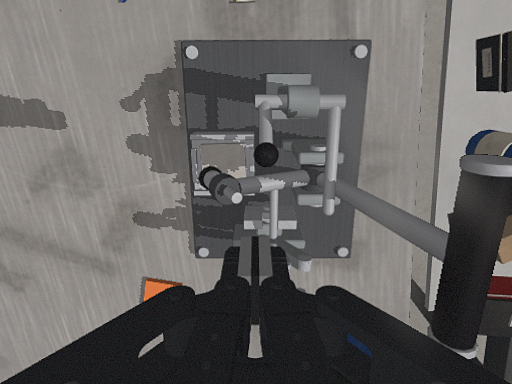

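View pics/s5.png

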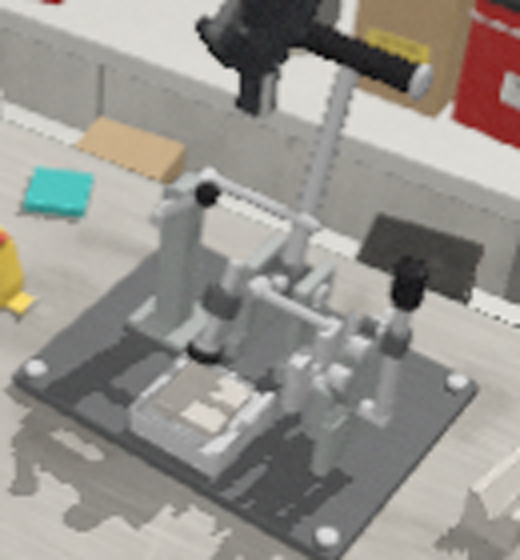

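The ball is at (265,155), predicted (265,158), with the shut fingers to its right. Now descend.

```bash
python3 -m handwheel '[[[0,0.02,0,0,0,0],[0,0.045,0,0,0,0],[0,0.07,0,0,0,0],[0,0.087,0,0,0,0],[0,0.096,0,0,0,0],[0,0.097,0,0,0,0],[0,0.097,0,0,0,0]]]' 0
python3 -c "
from h import *
rows((-42,30,233),(-42,60,240),(-42,80,238))
s=state();w=capture('wrist');cv2.imwrite('pics/w6.png',w['frame'][:,:,::-1])"
```

```text
t: 6.27
tool_pos: [469.2, -98.6, 233.0]
tool_rot: [-1.572, -0.001, -1.673]
wrist_force: [-0.1, -0.5, 0.1]
width: -0.001
now clamp [-41.8   8.8 233. ] width -0.001 t 6.27 F [-0.1 -0.5  0.1]
(-42, 30, 233) [-0.0212 -0.0001 -0.0003] [ 0.1 -0.3  0. ]
(-42, 60, 240) [-0.0511 -0.0071 -0.0004] [ 0.1 -0.3  0. ]
(-42, 80, 238) [-0.0711 -0.0051 -0.0005] [ 0.1 -0.3  0. ]
```

View pics/w6.png

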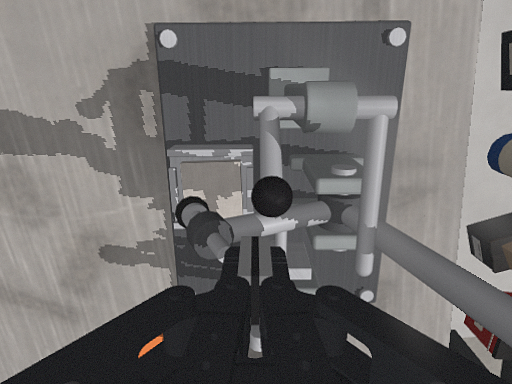

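The ball is directly left of the finger tips. Now I push it over.

```bash
python3 -m handwheel '[[[-0.006,0,0,0,0,0],[-0.012,0.001,0,0,0,0],[-0.017,0,0,0,0,0],[-0.022,-0.001,0,0,0,0],[-0.027,-0.002,0,0,0,0],[-0.032,-0.004,0,0,0,0],[-0.037,-0.006,0,0,0,0],[-0.042,-0.007,0,0,0,0],[-0.047,-0.008,0,0,0,0],[-0.052,-0.008,0,0,0,0],[-0.057,-0.008,0,0,0,0],[-0.062,-0.007,0,0,0,0],[-0.066,-0.005,0,0,0,0],[-0.07,-0.003,0,0,0,0],[-0.07,-0.003,0,0,0,0]]]' 0
python3 -c "
from h import *
rows((-42,84,236))
s=state();w=capture('wrist');cv2.imwrite('pics/w7.png',w['frame'][:,:,::-1])
t=capture('scene');crop(t,240,140,370,280,4,'s7.png')"
```

```text
t: 7.57
tool_pos: [476.6, -28.2, 236.1]
tool_rot: [-1.572, -0.0, -1.673]
wrist_force: [0.2, 0.7, 0.2]
width: -0.003
now clamp [-41.3  79.7 236.1] width -0.003 t 7.57 F [0.2 0.7 0.2]
(-42, 84, 236) [-0.0043  0.0001 -0.0007] [ 0.  -0.2  0. ]
```

View pics/w7.png

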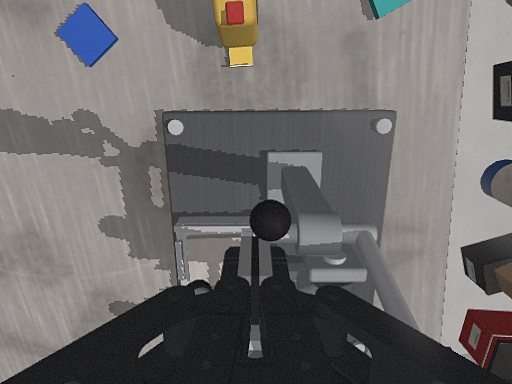

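View pics/s7.png

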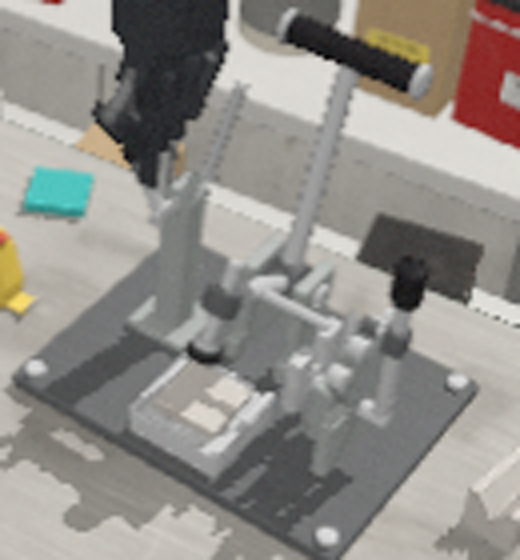

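The bar is nearly upright, about 1.3 rad from the geometry. I push 6 mm more for margin.

```bash
python3 -m handwheel '[[[-0.003,0.001,0,0,0,0],[-0.006,0.002,0,0,0,0],[-0.0065,0.002,0,0,0,0],[-0.0065,0.002,0,0,0,0]]]' 0
python3 -c "
from h import *
rows((-42,70,236),(-42,70,370),(66,-27,370))
s=state();w=capture('wrist');M=w2c(w,s);m=(w['frame'].max(2)<60).astype(np.uint8)
t=bydepth(w,M,270,218);print(wc(t),w['depth'][218,270])"
```

```text
t: 8.0
tool_pos: [477.1, -21.9, 233.9]
tool_rot: [-1.573, -0.0, -1.673]
wrist_force: [-0.4, -0.7, -0.1]
width: -0.003
now clamp [-41.5  85.9 233.9] width -0.003 t 8.0 F [-0.4 -0.7 -0.1]
(-42, 70, 236) [ 0.0159 -0.0021 -0.0004] [ 0.1 -0.2  0. ]
(-42, 70, 370) [ 0.0159 -0.1361 -0.0006] [ 0.1 -0.2  0. ]
(66, -27, 370) [ 0.1125 -0.1363  0.1078] [ 0.1 -0.2  0. ]
[-34.89612713 113.17640238 180.00507894] 133.21875
```

The ball surface is at y' 113, so the catch is near 1.45 rad. I back off, rise, then cross to above the handle bar.

```bash
python3 -m handwheel '[[[0.008,0,0,0,0,0],[0.016,0,0,0,0,0],[0.016,-0.03,0,0,0,0],[0.016,-0.065,0,0,0,0],[0.016,-0.1,0,0,0,0],[0.016,-0.13,0,0,0,0],[0.03,-0.137,0.015,0,0,0],[0.05,-0.137,0.035,0,0,0],[0.07,-0.137,0.06,0,0,0],[0.09,-0.137,0.085,0,0,0],[0.105,-0.137,0.103,0,0,0],[0.1125,-0.137,0.109,0,0,0],[0.1125,-0.137,0.109,0,0,0],[0.1125,-0.137,0.109,0,0,0]]]' 0
python3 -c "
from h import *
rows((68,-27,370),(68,-27,302))
s=state();w=capture('wrist');cv2.imwrite('pics/w8.png',w['frame'][:,:,::-1])
M=w2c(w,s);print(proj(w,M,[cw(68,0,248),cw(68,-27,248),cw(68,-54,248)]).round(0))
t=capture('scene');crop(t,240,140,370,280,4,'s8.png');t=capture('top');crop(t,235,120,375,225,5,'t8.png')"
```

```text
t: 9.22
tool_pos: [573.8, -145.3, 370.4]
tool_rot: [-1.574, 0.001, -1.674]
wrist_force: [-0.0, 0.4, -0.9]
width: -0.002
now clamp [ 66.8 -27.4 370.4] width -0.002 t 9.22 F [-0.   0.4 -0.9]
(68, -27, 370) [-0.0004  0.0004  0.0012] [ 0.2 -0.3 -0.1]
(68, -27, 302) [-0.0003  0.0684  0.0014] [ 0.2 -0.3 -0.1]
[[257. 175.]
 [257. 216.]
 [257. 253.]]
```

View pics/w8.png

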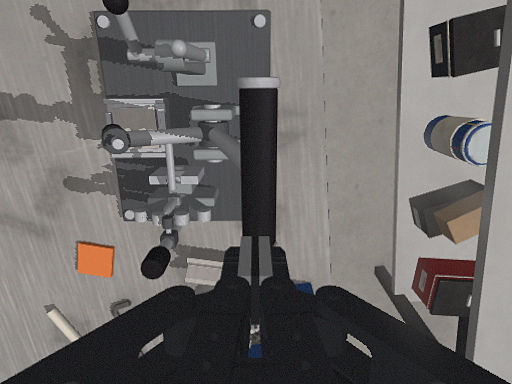

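View pics/s8.png

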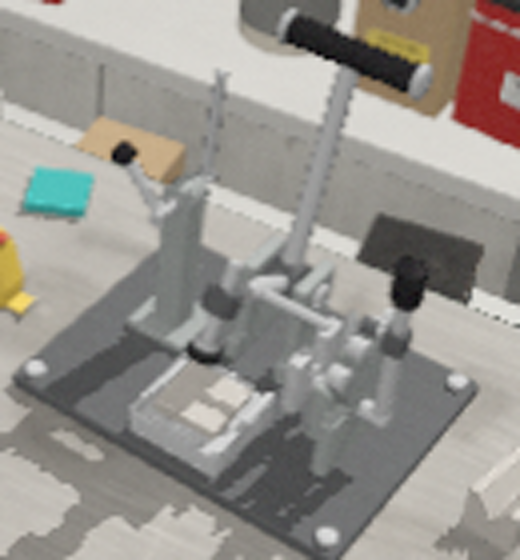

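The catch stands open (bar upright in the scene view at (295,170)). The bar axis at column 258 matches the prediction of 257. I open to 70 % and descend.

```bash
python3 -m handwheel '[[[0,0,0.001,0,0,0],[0,0,0.001,0,0,0],[0,0,0.001,0,0,0],[0,0,0.001,0,0,0],[0,0,0.001,0,0,0],[0,0.015,0.001,0,0,0],[0,0.03,0.001,0,0,0],[0,0.045,0.001,0,0,0],[0,0.058,0.001,0,0,0],[0,0.066,0.001,0,0,0],[0,0.068,0.001,0,0,0],[0,0.068,0.001,0,0,0]]]' 70 60
python3 -m handwheel '[[[0,0,0,0,0,0],[0,0,0,0,0,0],[0,0,0,0,0,0],[0,0,0,0,0,0],[0,0,0,0,0,0],[0,0,0,0,0,0]]]' 0 60
python3 -c "
from h import *
rows((68,-27,302))
s=state();w=capture('wrist');cv2.imwrite('pics/w9.png',w['frame'][:,:,::-1])"
```

```text
t: 10.37
tool_pos: [574.3, -144.1, 302.3]
tool_rot: [-1.574, 0.001, -1.672]
wrist_force: [-1.0, -0.9, 0.2]
width: 0.704
t: 10.87
tool_pos: [575.2, -144.4, 303.7]
tool_rot: [-1.57, 0.0, -1.672]
wrist_force: [3.3, -1.3, 3.1]
width: 0.236
now clamp [ 68.1 -26.3 303.7] width 0.236 t 10.87 F [ 3.3 -1.3  3.1]
(68, -27, 302) [ 0.0007  0.0017 -0.0001] [-0.1 -0.2 -0. ]
```

View pics/w9.png

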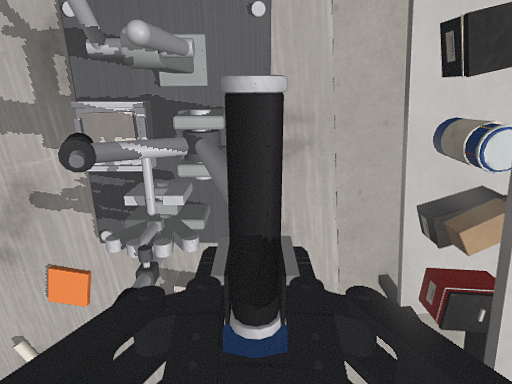

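The fingers hold the bar (width 0.236, about 20 mm). I pull along the arc.

```bash
python3 -m handwheel '[[[0,-0.001,-0.005,0,0,0],[0,-0.002,-0.01,0,0,0],[0,-0.004,-0.017,0,0,0],[0,-0.005,-0.025,0,0,0],[0,-0.006,-0.034,0,0,0],[0,-0.0065,-0.043,0,0,0],[0,-0.007,-0.052,0,0,0],[0,-0.006,-0.061,0,0,0],[0,-0.0055,-0.069,0,0,0],[0,-0.0055,-0.069,0,0,0]]]' 0 80
python3 -c "
from h import *
rows((-19,-27,306))
s=state();w=capture('wrist');cv2.imwrite('pics/w10.png',w['frame'][:,:,::-1])
t=capture('scene');crop(t,240,140,370,280,4,'s10.png')"
```

```text
t: 11.75
tool_pos: [505.7, -137.5, 309.1]
tool_rot: [-1.567, -0.001, -1.673]
wrist_force: [8.4, -1.5, -2.3]
width: 0.229
now clamp [ -1.7 -26.3 309.1] width 0.229 t 11.75 F [ 8.4 -1.5 -2.3]
(-19, -27, 306) [ 0.0008  0.0031 -0.0173] [-0.2 -0.2  0.1]
```

View pics/s10.png

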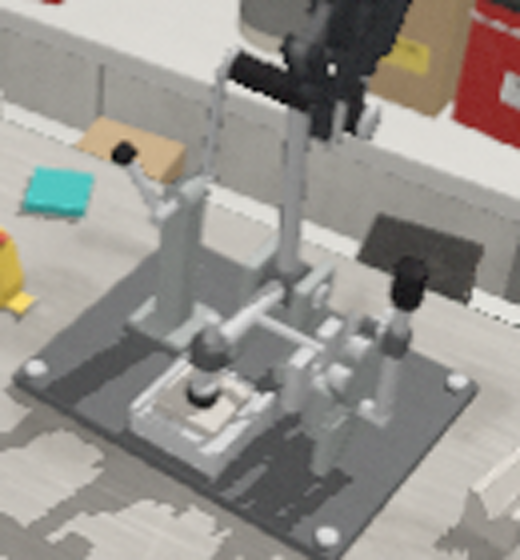

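The lever has come with the hand and the pad is down near the coupon. Now the last part, to the stop.

```bash
python3 -m handwheel '[[[0,0.001,-0.005,0,0,0],[0,0.002,-0.01,0,0,0],[0,0.003,-0.014,0,0,0],[0,0.003,-0.017,0,0,0],[0,0.003,-0.018,0,0,0],[0,0.003,-0.018,0,0,0],[0,0.003,-0.018,0,0,0],[0,0.003,-0.018,0,0,0]]]' 0 80
python3 -c "
from h import *
rows((-21,-27,306))
s=state();w=capture('wrist');cv2.imwrite('pics/w11.png',w['frame'][:,:,::-1])
t=capture('scene');crop(t,240,140,370,280,4,'s11.png')"
```

```text
t: 12.52
tool_pos: [490.3, -136.0, 306.7]
tool_rot: [-1.556, -0.001, -1.674]
wrist_force: [14.2, -1.5, -3.1]
width: 0.228
now clamp [-17.2 -26.3 306.7] width 0.228 t 12.52 F [14.2 -1.5 -3.1]
(-21, -27, 306) [ 0.0007  0.0006 -0.0038] [-0.9 -0.3  0.1]
```

View pics/s11.png

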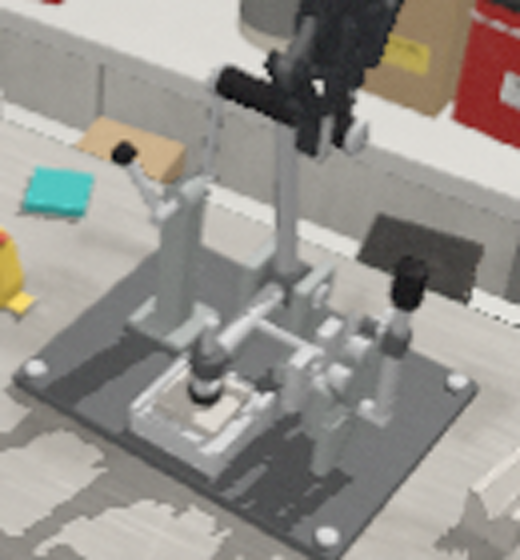

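View pics/w11.png

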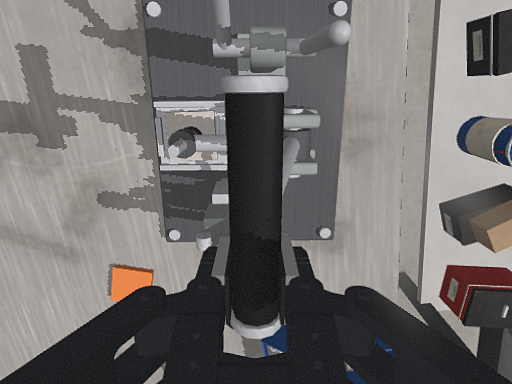

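At x' -17 and 14 N the lever is practically at the stop. A little more will seat it firmly.

```bash
python3 -m handwheel '[[[0,0,-0.002,0,0,0],[0,0.0005,-0.004,0,0,0],[0,0.0005,-0.005,0,0,0],[0,0.0005,-0.005,0,0,0],[0,0.0005,-0.005,0,0,0],[0,0.0005,-0.005,0,0,0]]]' 0 80
python3 -c "
from h import *
rows((-21,-27,306))
t=capture('scene');crop(t,240,140,370,280,4,'s12.png')
print(state()['wrist_force'],wc(state()['tool_pos']))"
```

```text
t: 13.12
tool_pos: [487.7, -135.7, 306.3]
tool_rot: [-1.543, -0.002, -1.675]
wrist_force: [17.4, -1.5, -5.9]
width: 0.228
now clamp [-19.8 -26.3 306.3] width 0.228 t 13.12 F [17.4 -1.5 -5.9]
(-21, -27, 306) [ 0.0007  0.0003 -0.0012] [-1.6 -0.4  0.1]
[16.88987861 -1.98385235 -5.8392961 ] [-19.81550312 -26.31216762 306.35300585]
```

View pics/s12.png

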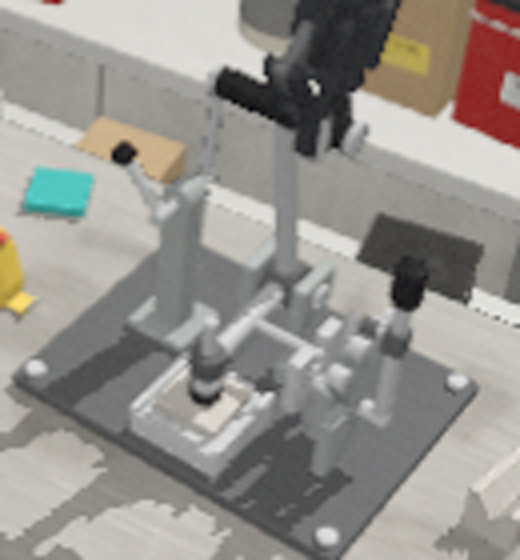

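The scene shows the pad pressed on the coupon, the catch upright and the lock lever upright. The pull is 17 N, over the 14 N needed, and the bar is at about x' -18 (the stop). I hand in while holding.

```bash
python3 -c "
from station import job,state
print(job.finish_job()); s=state(); print(s['t'],s['wrist_force'],s['width'],s['tool_pos'])"
```

```text
the job is handed in; nothing more can be done
None
the job is handed in; nothing more can be done
```

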